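Fetch the spare jaw plate from the tool case and show it to the inspection camera

ROBOT

A 6-joint arm with a two-finger parallel gripper is mounted at the origin on the work surface. World frame = base frame: x ahead of the robot, y to its left, z up, the work surface at z = 0. Lengths are in m, angles in rad, forces in N, time in s.
With the tool pointing down it reaches from about 0.35 to 0.725 m from the base axis. Payload 6 kg.
Tool frame: the origin (TCP) lies at the very end of the fingers, on their centre line; the grasp point (between the pads) lies 19 mm behind it (arm.grip_point_offset is the distance from the TCP to the grasp point, in m); z points along the fingers, y is the direction in which the jaws open and shut (so a half turn about z gives the same grasp; the last joint's range is limited). The gripper opens to 85 mm and grips with 20 to 120 N. Pads are 22 mm wide; open, the fingers measure 114 mm over their backs; the gripper's body (76 mm by 85 mm) begins 54 mm behind the grasp point. The pads swing forward as they close: fully open they stand 13 mm farther back than shut.
Start: joints at [1.513, 0.04, 0.085, 0, -1.615, -0.334], TCP at [0.229, 0.555, 0.192] pointing down, gripper open.
Joint ranges: [-2.56, 2.56], [-1.29, 2.01], [-1.08, 1.49], [-3.29, 1.98], [-2.81, -0.18], [-2.99, 2.99]. Speed limits (rad/s): [2.57, 2.57, 3.01, 3.14, 3.14, 3.14].

INTERFACE

Orientations are given as a unit quaternion [w, x, y, z].
In Python, from station import sensors, snapshot, sign_off, look_for, silhouettes, spot_point, arm gives the robot as it stands. The module is installed in compiled form; this text tells all that it offers.
- The arm moves only by the tool jog_arm, never from a script. Its argument "increments" is one flat list of numbers, 7 for each row, row after row: the opening, from 0 (shut) to 1 (fully open), then the shift along the world's x, y, z in cm, then the turn, a rotation vector about the world's x, y, z in rad. In form: [grip, tx, ty, tz, ax, ay, az, grip, tx, ty, tz, ax, ay, az, ...]. A call has 1 to 12 rows; each row is the pose to reach, as a shift and turn from the pose commanded when the call began; what a row does not reach only later rows make up. A row lasts 1/12 s, in which the tool goes at most 41.7 mm and 7.16 degrees, less where a joint would pass 70% of its speed; a pose out of reach is approached as far as the arm can. A call with a gripper value outside its range is refused whole. The fingers move at their own pace and stop on an object; "squeeze" is the grip in N (left out, the last holds). Time passes only in rows, so rows that repeat a pose let the fingers close. It gives the time, the measured TCP pose, the force and the opening at its end, in the units of the state.
- sensors.observe(): the state, without advancing time (a new reading comes with each control period).
- snapshot(name): name is "scene" or "side" or "wrist"; returns a dict with "color" (400x640x3 uint8, red, green, blue), "fx", "fy", "cx", "cy" (pixels), "distortion" ([k1, k2, p1, p2, k3] as OpenCV has them; the pictures are not rectified), "extrinsics" (4x4, takes a point from camera to world coordinates); the wrist camera has in their place "T_tool_cam" (4x4, takes a point from camera to tool coordinates, whose origin is the TCP and whose axes are the flange's). Camera axes: x right, y down, z forward; pixel columns grow to the right and rows downward; lengths in m; the calibration is good to about 2 mm. A picture is of the moment at which its call begins: read the wrist's pose just before it. There is no depth.
- sign_off(): hands the job in, once; it reports no verdict.
Trained networks look in the newest picture that a camera, given by its name, has taken for a name from the list of things; names that differ only in an ending like _2 or _b are one class to them, and where a whole thing is asked for, a point or a joint stands for the part that bears it (a point fixed in the world has none). Each returns a list of dicts, best first, with "confidence" (0 to 1); they miss things now and then, are a little off and sometimes report something else, mostly with a low value. They report only what shows in the picture. A call takes as long as a camera call. They do not tell look-alikes from the thing itself.
- look_for(camera, target): "bbox" ([left, top, width, height] in pixels, round what is visible of it).
- silhouettes(camera, target): "region" (400x640 bool, what is visible of it) and "bbox" ([left, top, width, height] in pixels, round what is visible of it).
- spot_point(camera, target): "position" ([column, row] in pixels: a listed point, or the origin of a listed thing).
The state is a dict: "time": time; "joint_positions": joint angles; "qd": joint speeds; "joint_torque": joint torques, N m; "position": TCP position; "ee_rot": TCP orientation; "wrist_force": force on the tool from outside, world axes, zero at the start; "ft_torque": the same for the moment, N m; "grip_width": finger opening in m.
Only numpy, scipy, OpenCV 4.12 (cv2) and the standard library are available. Lean on these libraries where they do the work, as an engineer would, in place of code of your own. Each camera call takes 0.05 s, during which the arm holds its last target. There are 200 camera calls.

TASK

Open the tool case on the bench until its lid leans back on its stop, then lift the metal flap inside until it too leans back on its stop, and draw the hidden steel jaw plate up out of its slot. Hold the plate upright and still, centred over the round glass window of the white inspection box with its lower edge about 6 cm above the glass and never touching the box; finish while still holding it there, with lid and flap left open. Leave the tool holder, jar and wrench where they are.

Things in the scene. Friction and masses are not known exactly. Their poses are not given: they have to be found in the camera images.
- case: Grey tool case fixed to the bench, 190 (its x) x 220 (its y) x 95 mm high without lid, walls 6 mm. Origin at the centre of its underside; x points from its front (lid tongue, facing the robot) to its hinged far side, z up. Inside stands the well; between the well and the case's front wall the case is empty for 56 mm, down to its floor 6 mm above the bench.
- well: Fixed open-topped aluminium box inside the case, closed by the flap: 91 (x) x 100 (y) x 79 mm high, walls and floor 4 mm. Origin at the centre of its underside, axes as the case's. Its place across the case (y) varies. The jaw plate stands at its middle, the ends in black guides 20 mm high with 1.5 mm play.
- lid (a joint): Angle of the case lid, rad: 0 closed, 1.8 open on its stop (leaning back beyond upright). Loose hinge: below about 1.57 the lid falls shut by itself, beyond about 1.62 it falls back onto the stop by itself. Lid 190 x 220 x 8 mm, about 0.3 to 0.45 kg.
- lid_hinge (a point): Point on the lid's hinge line (parallel to the case's y axis), middle of the case's far top edge, 95.5 mm above the bench. It turns with the lid; its axes are the case's when the lid is closed. The lid opens by positive rotation about y, its front edge going up and back.
- lid_tongue (a point): Grip point on the black bar (24 mm wide in y, 12 mm thick) that projects 40 mm from the middle of the lid's front edge. At mid width and thickness, 26 mm beyond that edge: 216 mm from the hinge line, 6 mm above it when closed. Pinch it from above across its width; it swivels between the fingers as the lid turns. Moves with the lid.
- flap (a joint): Angle of the flap on the well, rad: 0 closed, 1.9 open on its stop (leaning back). Loose hinge: below about 1.57 it falls shut, beyond about 1.62 it falls back onto the stop by itself. Aluminium, 91 x 100 x 4 mm, about 0.09 kg.
- flap_hinge (a point): Point on the flap's hinge line (parallel to the case's y axis), middle of the well's far top edge, 85.5 mm above the bench. It turns with the flap; its axes are the case's when the flap is closed. Opens by positive rotation about y, front edge up and back.
- flap_tongue (a point): Grip point on the aluminium bar (16 mm wide in y, 7 mm thick) that projects 32 mm from the middle of the flap's front edge, over the empty front of the case. At mid width and thickness, 20 mm beyond that edge: 111 mm from the hinge line, 3.5 mm above it when closed. Pinch it from above across its width; it swivels between the fingers.
- jaw_center (a point): Centre of the loose steel jaw plate, 64 (case x) x 12 (case y, thickness) x 65 mm high, 0.3 to 0.46 kg. It stands upright in the well under the flap, centre 42.5 mm above the bench, top 75 mm. Its faces are free over the middle 38 mm, with 40 mm of room beside each. Grip it from above across its thickness, 10 to 20 mm above this point. z up, y across the thickness.
- window (a point): Centre of the round glass window (68 mm across) in the top of the fixed white inspection box (110 x 110 x 50 mm); on the glass, 51 mm above the bench. z up. The box stands to the left or right of the case.
- holder: Bystander: milling tool holder on a black square foot 100 x 100 mm, 115 mm high in all, on the other side of the case from the inspection box. Origin at the centre of its underside, z up.
- jar: Bystander: white jar, 66 mm across, 85 mm high, far from the robot. Origin at the centre of its underside, z up.
- wrench: Bystander: steel wrench 160 mm long lying flat, far from the robot. Origin at its underside.
There are look-alikes about, which are no part of the job. What is shaped like the part that bears window but green or yellow is not meant.

How it is judged:
By the outcome, as a careful person would: the job done as asked, in the order asked, and still so for the second after the job is handed in, while the arm keeps its last pose, push and grip.
It also fails if it takes over 64 s, if anything falls off the work surface, if the arm or the gripper's body presses on something with over 40 N, if the wrist force passes 120 N, or if a joint passes its speed limit or range.

## Working session

There is one attempt and no reset: what is moved stays moved. The work goes in short steps, Python scripts to look and compute and a tool call to move; the robot and the scene stay as the last step left them, time stands still between calls to the robot, and variables do not carry over. Pictures are saved under pics/ and viewed, about 8 in all and at most 12, crops included, and the job is handed in when it is done.

Besides the shell and the picture viewer there is one more tool, called after ">>>" as name(argument=value, ...), one argument or row to a line, values as JSON. jog_arm: Moves the arm, as the interface text tells. Its arguments: {"type":"object","properties":{"increments":{"type":"array"},"squeeze":{"type":"number"}},"required":["increments"]}

```bash
mkdir -p pics; cat > h.py <<'E'
import numpy as np, cv2
from scipy.spatial.transform import Rotation as R
from station import sensors, snapshot, sign_off, look_for, silhouettes, spot_point, arm
def ext(s):
    if 'extrinsics' in s: return np.array(s['extrinsics'])
    o=s['obs']; q=o['ee_rot']; T=np.eye(4); T[:3,:3]=R.from_quat([q[1],q[2],q[3],q[0]]).as_matrix(); T[:3,3]=o['position']
    return T@np.array(s['T_tool_cam'])
def snap(n):
    o=sensors.observe(); s=dict(snapshot(n)); s['obs']=o; s['K']=np.array([[s['fx'],0,s['cx']],[0,s['fy'],s['cy']],[0,0,1.]]); s['D']=np.array(s['distortion'],float); s['T']=ext(s); return s
def ray(s,p):
    u=cv2.undistortPoints(np.array([[p]],float),s['K'],s['D'])[0,0]
    return s['T'][:3,3], s['T'][:3,:3]@np.array([u[0],u[1],1])
def onz(s,p,z):
    o,d=ray(s,p); return o+d*(z-o[2])/d[2]
def tri(obs):
    A=np.zeros((3,3));b=np.zeros(3)
    for s,p in obs:
        o,d=ray(s,p); d=d/np.linalg.norm(d); M=np.eye(3)-np.outer(d,d); A+=M;b+=M@o
    x=np.linalg.solve(A,b)
    return x
def proj(s,P):
    Ti=np.linalg.inv(s['T']); return cv2.projectPoints(np.atleast_2d(np.array(P,float)),cv2.Rodrigues(Ti[:3,:3])[0],Ti[:3,3],s['K'],s['D'])[0][:,0]
def save(s,n): cv2.imwrite('pics/'+n,s['color'][:,:,::-1])
def st():
    o=sensors.observe(); print({k:np.round(o[k],4).tolist() for k in ['time','position','ee_rot','wrist_force','grip_width','joint_positions']}); return o
E
python3 - <<'E'
from h import *
st()
S={n:snap(n) for n in ['scene','side','wrist']}
cv2.imwrite('pics/a.png',np.vstack([S['scene']['color'],S['side']['color']])[:,:,::-1][:, :])
im=np.vstack([S['scene']['color'],S['side']['color']])[:,:,::-1]
cv2.imwrite('pics/a.png',cv2.resize(im,(480,600),interpolation=cv2.INTER_AREA)); save(S['scene'],'scene0.png'); save(S['side'],'side0.png'); save(S['wrist'],'wrist0.png')
Z=dict(case=0,lid_hinge=.0955,lid_tongue=.1015,window=.051,holder=0,jar=0,wrench=0)
for t,z in Z.items():
    for n in S:
        try:
            for r in spot_point(n,t)[:4]: print(t,n,round(r['confidence'],2),np.round(r['position'],1),np.round(onz(S[n],r['position'],z),4))
        except Exception as e: print(t,n,e)
print(S['scene']['T'],S['side']['T'],S['wrist']['T_tool_cam'])
E
```

```text
{'time': 0.0, 'position': [0.2289, 0.5542, 0.1913], 'ee_rot': [0.0009, 0.9809, -0.1946, -0.0001], 'wrist_force': [0.2197, -0.0028, -0.5762], 'grip_width': 0.0855, 'joint_positions': [1.5127, 0.0408, 0.0838, -0.0005, -1.6155, -0.3337]}
case scene 0.93 [329.6 223.9] [ 0.5583 -0.0356  0.    ]
case scene 0.44 [347.9 232.4] [0.6085 0.01   0.    ]
case side 0.67 [344.8 209.4] [ 0.5565 -0.0293  0.    ]
lid_hinge scene 0.96 [348.2 233.4] [ 0.6581 -0.0123  0.0955]
lid_hinge scene 0.47 [235.7 223. ] [ 0.5057 -0.3279  0.0955]
lid_hinge side 0.67 [374.6 174.7] [ 0.648  -0.0137  0.0955]
lid_tongue scene 0.95 [310.7 182.7] [ 0.4465 -0.0608  0.1015]
lid_tongue side 0.66 [307.9 199.2] [ 0.4463 -0.0425  0.1015]
window scene 0.8 [181.6 232.7] [ 0.4551 -0.4997  0.051 ]
window scene 0.75 [228.9 175.5] [ 0.2911 -0.304   0.051 ]
window scene 0.67 [236.5 220.4] [ 0.4708 -0.3234  0.051 ]
window side 0.72 [378.9 372.5] [ 0.453  -0.4994  0.051 ]
window side 0.6 [355.2 298.1] [ 0.4695 -0.3241  0.051 ]
window side 0.57 [278.3 314.8] [ 0.2911 -0.306   0.051 ]
holder scene 0.83 [417.1 173.3] [0.4717 0.3254 0.    
[... 358 characters left out ...]
6918 -0.3579  0.    ]
[[ 0.33377858  0.79794369 -0.50187422  1.29816944]
 [ 0.94259518 -0.28834308  0.16844168 -0.31819299]
 [-0.01030498 -0.52928644 -0.84838061  1.43197389]
 [ 0.          0.          0.          1.        ]] [[ 0.94643659 -0.25437037  0.19888059  0.26714807]
 [-0.32251229 -0.71495203  0.62034621 -0.73247768]
 [-0.01560762 -0.65125979 -0.75869433  0.91993395]
 [ 0.          0.          0.          1.        ]] [[ 1.06853907e-03 -9.48977695e-01 -3.15341389e-01  8.12125080e-02]
 [ 9.99999230e-01  8.15095511e-04  9.35591693e-04 -1.51821740e-04]
 [-6.30822298e-04 -3.15342146e-01  9.48977836e-01 -1.81339617e-01]
 [ 0.00000000e+00  0.00000000e+00  0.00000000e+00  1.00000000e+00]]
```

View pics/scene0.png

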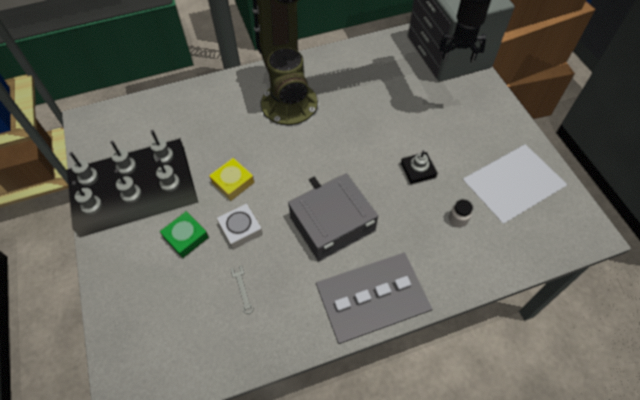

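View pics/side0.png

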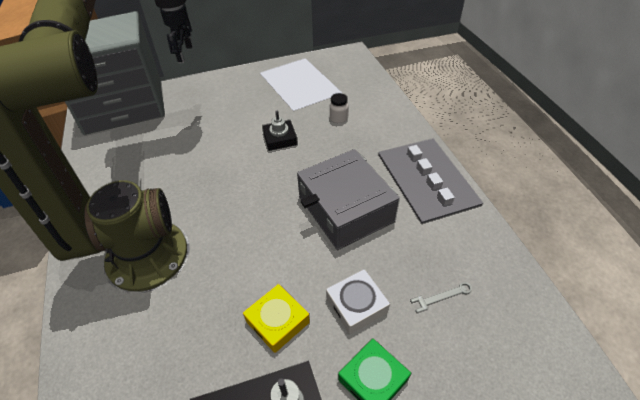

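Scene view: the case is at (333,215) with its tongue at (315,183). Three boxes share the window's shape: white (239,222), green (184,233) and yellow (231,177). The white one fits the description. Next I'll confirm it in a crop and fit the case pose to the silhouettes.

```bash
cat > fit.py <<'E'
from h import *
from scipy.optimize import minimize
def box(lx,ly,z0,z1,x0=0,y0=0): return np.array([[x0+a*lx/2,y0+b*ly/2,z] for a in(-1,1) for b in(-1,1) for z in(z0,z1)])
PARTS=dict(case=[box(.19,.22,0,.1035),box(.04,.024,.0955,.1075,x0=-.115)],win=[box(.11,.11,0,.05)])
def render(s,pts_list,p):
    c,n=np.cos(p[2]),np.sin(p[2]); m=np.zeros((400*2,640*2),np.uint8)
    for P in pts_list:
        W=P@np.array([[c,n,0],[-n,c,0],[0,0,1]])+[p[0],p[1],0]
        u=proj(s,W)
        h=cv2.convexHull((u*2+.5).astype(np.float32)); cv2.fillConvexPoly(m,np.round(h*16).astype(np.int32),255,shift=4)
    return m>0
def fit(views,part,p0):
    M=[(s,cv2.resize(m.astype(np.uint8),(1280,800),interpolation=cv2.INTER_NEAREST)>0) for s,m in views]
    def cost(p):
        q=p/np.array([100,100,20]); return sum(1-(render(s,PARTS[part],q)&m).sum()/(render(s,PARTS[part],q)|m).sum() for s,m in M)
    x0=np.array(p0)*[100,100,20]
    r=minimize(cost,x0,method='Nelder-Mead',options=dict(initial_simplex=np.vstack([x0]+[x0+d for d in np.diag([1.,1,2])]),xatol=.005,fatol=1e-5))
    return r.x/np.array([100,100,20]),r.fun/len(M)
E
python3 - <<'E'
from fit import *
S={n:snap(n) for n in ['scene','side']}
V={'case':[],'win':[]}
for n in S:
    m=np.zeros((400,640),bool)
    for t in ['case','lid_hinge']:
        rs=silhouettes(n,t); 
        for r in rs[:2]:
            print(n,t,round(r['confidence'],2),r['bbox'])
            l,tp,w,h=r['bbox']; c=(l+w/2,tp+h/2); e=proj(S[n],[.555,-.032,.05])[0]
            if np.hypot(*(np.array(c)-e))<35: m|=r['region']
    V['case'].append((S[n],m))
    e=proj(S[n],[.47,-.324,.03])[0]
    for r in silhouettes(n,'window'):
        l,tp,w,h=r['bbox']
        if np.hypot(l+w/2-e[0],tp+h/2-e[1])<12: V['win'].append((S[n],r['region'])); print('win',n,r['bbox'])
for k,p0 in dict(case=[.556,-.032,.15],win=[.47,-.324,.2]).items():
    print(k,fit(V[k],k,p0)); 
    for v in V[k]: print('  single',fit([v],k,p0))
a=cv2.resize(S['scene']['color'][140:270,150:390],(720,390),interpolation=cv2.INTER_CUBIC)
cv2.imwrite('pics/crop.png',a[:,:,::-1])
E
```

```text
scene case 0.56 [287.4, 171.3, 91.3, 89.3]
scene lid_hinge 0.93 [287.6, 176.2, 91.7, 67.3]
scene lid_hinge 0.45 [231.6, 269.1, 21.3, 42.8]
side case 0.66 [298.9, 148.0, 102.4, 102.2]
side lid_hinge 0.96 [297.7, 150.5, 101.5, 78.6]
win side [325.0, 270.6, 64.6, 60.3]
case (array([ 0.56013246, -0.02760535,  0.18958487]), np.float64(0.025664281119708532))
  single (array([ 0.55879282, -0.02673354,  0.19643057]), np.float64(0.03236822568671116))
  single (array([ 0.56027986, -0.02874788,  0.18435185]), np.float64(0.015269438885182729))
win (array([ 0.47799273, -0.31860207,  0.15910402]), np.float64(0.0787230011367942))
  single (array([ 0.47799273, -0.31860207,  0.15910402]), np.float64(0.0787230011367942))
```

View pics/crop.png

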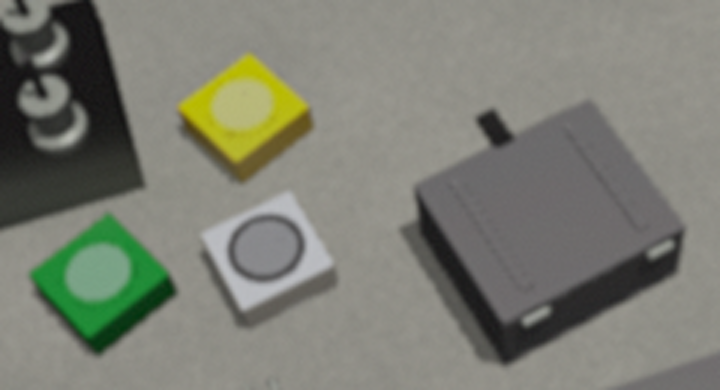

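The white box at crop (267,250) is the right one: white body with a grey round window. The fits agree on the case at (0.560, -0.028) with yaw 0.19, and the window at (0.470, -0.324). I'm moving above the lid tongue, with the wrist camera on the robot's side.

>>> jog_arm(
  increments=[1,3,-10,4,0,0,-0.4,1,3,-10,4,0,0,-0.4,1,3,-10,4,0,0,-0.4,1,12,-34,4,0,0,-1.4,1,12,-34,4,0,0,-1.4,1,12,-34,4,0,0,-1.4,1,12,-34,4,0,0,-1.4,1,12,-34,4,0,0,-1.4,1,12,-34,4,0,0,-1.4,1,12,-34,4,0,0,-1.4,1,12,-34,4,0,0,-1.4,1,12,-34,4,0,0,-1.4],
  squeeze=40,
)

```text
time: 2.6
position: [0.3494, 0.2137, 0.2327]
ee_rot: [0.001, -0.622, 0.783, 0.0]
wrist_force: [0.0, -0.0, -1.0]
grip_width: 0.0857
```

>>> jog_arm(
  increments=[1,8,-26.5,0,0,0,-1.16,1,8,-26.5,0,0,0,-1.16,1,8,-26.5,0,0,0,-1.16,1,8,-26.5,0,0,0,-1.16,1,8,-26.5,0,0,0,-1.16,1,8,-26.5,0,0,0,-1.16,1,8,-26.5,0,0,0,-1.16,1,8,-26.5,0,0,0,-1.16,1,8,-26.5,0,0,0,-1.16,1,8,-26.5,0,0,0,-1.16,1,8,-26.5,0,0,0,-1.16,1,8,-26.5,0,0,0,-1.16],
)

```text
time: 3.6
position: [0.4292, -0.0501, 0.2322]
ee_rot: [-0.0, -0.097, 0.995, 0.0]
wrist_force: [0.0, 0.1, -1.0]
grip_width: 0.0854
```

```bash
python3 - <<'E'
from h import *
o=st(); s=snap('wrist'); save(s,'w1.png')
q=o['ee_rot']; print(R.from_quat([q[1],q[2],q[3],q[0]]).as_matrix().round(3))
for t,z in dict(lid_tongue=.1015,lid_hinge=.0955).items():
    for r in spot_point('wrist',t)[:2]: print(t,r['confidence'],np.round(r['position'],1),onz(s,r['position'],z).round(4))
for r in silhouettes('wrist','lid')[:1]: print(r['bbox'])
c=np.array([.560,-.028]);e=np.array([np.cos(.19),np.sin(.19)]);f=np.array([-e[1],e[0]])
print('proj tongue corners',proj(s,[np.r_[c-.135*e+k*.012*f,.1075] for k in(-1,1)]+[np.r_[c-.095*e+k*.11*f,.1035] for k in(-1,1)]).round(1))
E
```

```text
{'time': 3.6, 'position': [0.4292, -0.0501, 0.2322], 'ee_rot': [-0.0001, -0.0967, 0.9953, 0.0001], 'wrist_force': [0.0251, 0.0928, -0.9938], 'grip_width': 0.0854, 'joint_positions': [0.3557, -0.4059, -0.2297, -0.0002, -1.7473, -1.7327]}
[[-0.981 -0.193 -0.   ]
 [-0.193  0.981  0.   ]
 [ 0.     0.    -1.   ]]
lid_tongue 0.84 [317.7 190.9] [ 0.4438 -0.0519  0.1015]
lid_tongue 0.28 [318.2 252.8] [ 0.5083 -0.0389  0.1015]
lid_hinge 0.85 [318.9 364.4] [ 0.6538 -0.0101  0.0955]
lid_hinge 0.2 [ 70.1 159. ] [ 0.46   -0.2874  0.0955]
[205.6, 176.3, 223.6, 193.8]
proj tongue corners [[306.3 175.8]
 [332.2 175.9]
 [206.1 214.2]
 [432.3 215.3]]
```

View pics/w1.png

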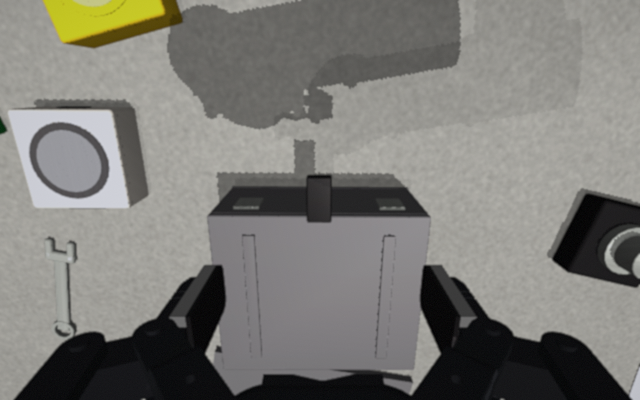

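The wrist view shows the tongue at columns 307–331, rows 176–220, and the lid's front edge at row 215. My model predicts 306–332 and 214.5, so I'm grasping the tongue.

>>> jog_arm(
  increments=[0.7,1.3,-0.1,-4,0,0,0,0.7,1.3,-0.1,-8,0,0,0,0.7,1.3,-0.1,-12,0,0,0,0.7,1.3,-0.1,-14,0,0,0,0.7,1.3,-0.1,-14.9,0,0,0,0.7,1.3,-0.1,-14.9,0,0,0,0,1.3,-0.1,-14.9,0,0,0,0,1.3,-0.1,-14.9,0,0,0,0,1.3,-0.1,-14.9,0,0,0,0,1.3,-0.1,-14.9,0,0,0,0,1.3,-0.1,-14.9,0,0,0,0,1.3,-0.1,-14.9,0,0,0],
  squeeze=40,
)

```text
time: 4.8
position: [0.4424, -0.0514, 0.0838]
ee_rot: [0.0, -0.095, 0.995, 0.0]
wrist_force: [-0.6, -0.1, 1.2]
grip_width: 0.0001
```

```bash
cat > arc.py <<'E'
# arc of a tongue about its hinge: rows of world shift in cm from angle a0 to a1
import numpy as np,sys
r,h,a0,a1,n,yaw=map(float,sys.argv[1:7])
P=lambda a:np.array([-r*np.cos(a)+h*np.sin(a),r*np.sin(a)+h*np.cos(a)])
for a in np.linspace(a0,a1,int(n)+1):
    d=(P(a)-P(0))*100; print(round(a,2),np.round([d[0]*np.cos(yaw),d[0]*np.sin(yaw),d[1]],1).tolist())
E
python3 arc.py .216 .006 0 1.8 24 .19
```

```text
0.0 [0.0, 0.0, 0.0]
0.08 [0.1, 0.0, 1.6]
0.15 [0.3, 0.1, 3.2]
0.22 [0.7, 0.1, 4.8]
0.3 [1.1, 0.2, 6.4]
0.38 [1.7, 0.3, 7.9]
0.45 [2.4, 0.5, 9.3]
0.52 [3.2, 0.6, 10.7]
0.6 [4.0, 0.8, 12.1]
0.68 [5.0, 1.0, 13.4]
0.75 [6.1, 1.2, 14.6]
0.82 [7.3, 1.4, 15.7]
0.9 [8.5, 1.6, 16.7]
0.98 [9.8, 1.9, 17.6]
1.05 [11.2, 2.1, 18.4]
1.12 [12.6, 2.4, 19.1]
1.2 [14.1, 2.7, 19.7]
1.27 [15.6, 3.0, 20.2]
1.35 [17.1, 3.3, 20.6]
1.42 [18.7, 3.6, 20.9]
1.5 [20.3, 3.9, 21.0]
1.58 [21.9, 4.2, 21.0]
1.65 [23.5, 4.5, 20.9]
1.72 [25.1, 4.8, 20.7]
1.8 [26.6, 5.1, 20.3]
```

Grip width reads 0, so the fingers missed the tongue. I'll look.

```bash
python3 - <<'E'
from h import *
o=st(); s=snap('wrist'); t=snap('side'); u=proj(t,[.4425,-.0505,.1])[0].astype(int)
a=cv2.resize(t['color'][u[1]-60:u[1]+50,u[0]-70:u[0]+90],(800,550),interpolation=cv2.INTER_CUBIC)
b=cv2.resize(s['color'],(800,500))
cv2.imwrite('pics/m.png',np.hstack([cv2.resize(a,(400,275)),cv2.resize(s['color'],(400,250)[::1]) if 0 else cv2.resize(s['color'],(400,275))])[:,:,::-1])
print(u)
E
```

```text
{'time': 4.8, 'position': [0.4424, -0.0514, 0.0838], 'ee_rot': [0.0004, -0.0948, 0.9955, 0.0001], 'wrist_force': [-0.5629, -0.0819, 1.2467], 'grip_width': 0.0001, 'joint_positions': [0.3412, -0.3826, -0.4831, -0.0001, -1.4695, -1.7222]}
[307 202]
```

View pics/m.png

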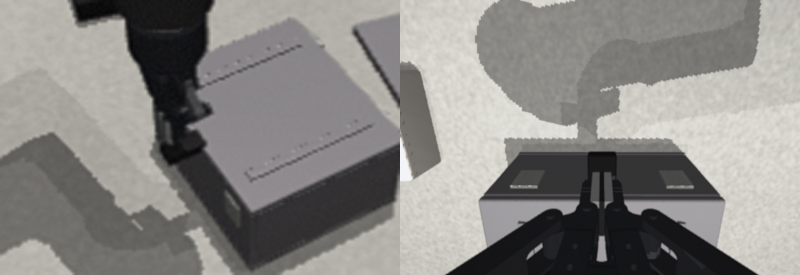

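```bash
python3 - <<'E'
from h import *
s=snap('wrist'); t=snap('side')
c=np.array([.560,-.028]);e=np.array([np.cos(.19),np.sin(.19)]);f=np.array([-e[1],e[0]])
P=[s['obs']['position'],s['obs']['position']+np.array([0,0,.019])]+[np.r_[c-.135*e+k*.012*f,.1075] for k in(-1,1)]+[np.r_[c-.095*e+k*.012*f,.1075] for k in(-1,1)]
print(proj(s,P).round(1).tolist()); print(proj(t,P).round(1).tolist())
a=cv2.resize(s['color'][180:400,200:440],(480,440),interpolation=cv2.INTER_CUBIC)
b=cv2.resize(t['color'][150:240,270:350],(320,360),interpolation=cv2.INTER_CUBIC)
im=np.zeros((440,800,3),np.uint8); im[:,:480]=a; im[:360,480:]=b
im=cv2.convertScaleAbs(im,alpha=1.8,beta=10)
cv2.imwrite('pics/m2.png',im[:,:,::-1])
for r in spot_point('side','lid_tongue'): print(r['position'],r['confidence'])
E
```

```text
[[322.4, 233.3], [322.4, 248.1], [299.9, 225.8], [348.0, 225.8], [301.4, 294.8], [346.2, 294.8]]
[[307.7, 206.5], [307.4, 201.8], [304.3, 205.7], [299.9, 199.5], [318.0, 199.6], [313.5, 193.7]]
[442.9, 291.5] 0.72
[308.8, 198.4] 0.62
```

View pics/m2.png

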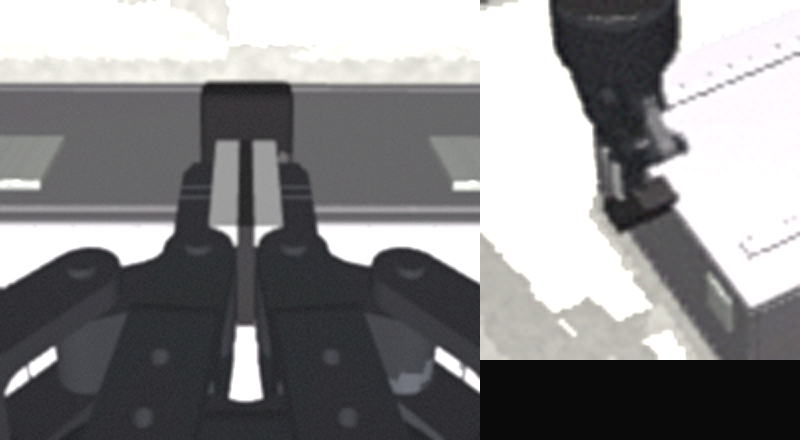

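```bash
python3 -c "
from h import *
print(arm.grip_point_offset,[a for a in dir(arm) if a[0]!='_'])
s=snap('wrist');np.save('p0.npy',s['color'])"
```

```text
0.0187 ['IKError', 'grip_point_offset']
```

>>> jog_arm(
  increments=[0,0,0,3,0,0,0,0,0,0,6,0,0,0,0,0,0,6,0,0,0],
)

```text
time: 5.35
position: [0.4446, -0.052, 0.1496]
ee_rot: [0.004, -0.095, 0.995, -0.001]
wrist_force: [-0.0, 0.3, 1.4]
grip_width: 0.0001
```

```bash
python3 - <<'E'
from h import *
st(); s=snap('wrist'); p=np.load('p0.npy')
o=s['obs']['position']; Rt=R.from_quat(np.array(s['obs']['ee_rot'])[[1,2,3,0]]).as_matrix()
for b in (0,.019,.04): print(b,proj(s,[o+Rt@np.array([x,0,-b]) for x in(-.011,0,.011)]).round(1).tolist())
im=np.hstack([p[180:400,220:420],s['color'][180:400,220:420]]); im=cv2.convertScaleAbs(cv2.resize(im,(800,440),interpolation=cv2.INTER_CUBIC),alpha=1.8,beta=10)
cv2.imwrite('pics/m3.png',im[:,:,::-1])
E
```

```text
{'time': 5.35, 'position': [0.4446, -0.052, 0.1496], 'ee_rot': [0.0044, -0.0947, 0.9955, -0.0006], 'wrist_force': [-0.0262, 0.3461, 1.4163], 'grip_width': 0.0001, 'joint_positions': [0.3412, -0.3922, -0.3717, 0.0033, -1.5831, -1.7223]}
0 [[322.4, 250.5], [322.4, 233.4], [322.4, 215.6]]
0.019 [[322.3, 266.6], [322.4, 248.1], [322.4, 228.9]]
0.04 [[322.3, 288.7], [322.3, 268.3], [322.3, 247.1]]
```

View pics/m3.png

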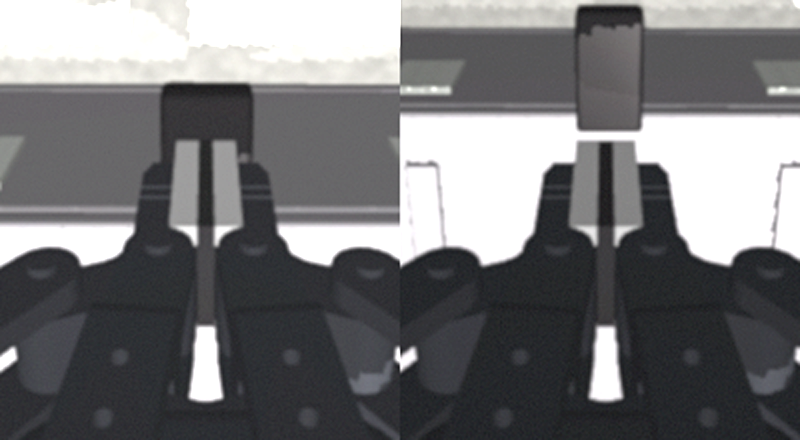

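The closed pads sit at the same image spot in free air: tip edge at row 250, against 215–233 expected. So the real tips appear to be about 2–4 cm behind the stated TCP, and the fingers closed above the tongue. A lower grasp is safe under either reading, since the body stays above the lid and the pads stay in front of the case.

>>> jog_arm(
  increments=[0.8,0,0,0,0,0,0,0.8,0,0,0,0,0,0,0.8,0,0,0,0,0,0,0.8,0,0,0,0,0,0,0.8,0,0,0,0,0,0,0.8,0,0,0,0,0,0],
)

```text
time: 5.9
position: [0.4419, -0.0515, 0.1429]
ee_rot: [-0.0, -0.095, 0.995, -0.0]
wrist_force: [0.7, 0.1, 0.2]
grip_width: 0.0681
```

>>> jog_arm(
  increments=[0.8,0,0,-3,0,0,0,0.8,0,0,-5,0,0,0,0.8,0,0,-7,0,0,0,0.8,0,0,-8.3,0,0,0,0.8,0,0,-8.3,0,0,0,0,0,0,-8.3,0,0,0,0,0,0,-8.3,0,0,0,0,0,0,-8.3,0,0,0,0,0,0,-8.3,0,0,0,0,0,0,-8.3,0,0,0,0,0,0,-8.3,0,0,0],
)

```text
time: 6.82
position: [0.4428, -0.0512, 0.0617]
ee_rot: [0.001, -0.095, 0.995, 0.0]
wrist_force: [-2.3, 2.1, 6.1]
grip_width: 0.0227
```

The tongue is gripped at 22.7 mm. Now I'll swing the lid open along its arc.

>>> jog_arm(
  increments=[0,0.1,0,1.6,0,0,0,0,0.3,0.1,3.2,0,0,0,0,0.7,0.1,4.8,0,0,0,0,1.1,0.2,6.4,0,0,0,0,1.7,0.3,7.9,0,0,0,0,2.4,0.5,9.3,0,0,0,0,3.2,0.6,10.7,0,0,0,0,4.0,0.8,12.1,0,0,0,0,5.0,1.0,13.4,0,0,0,0,6.1,1.2,14.6,0,0,0,0,7.3,1.4,15.7,0,0,0,0,8.5,1.6,16.7,0,0,0],
  squeeze=60,
)

```text
time: 7.82
position: [0.5277, -0.0349, 0.2255]
ee_rot: [-0.001, -0.095, 0.995, 0.001]
wrist_force: [5.1, 0.5, -10.4]
grip_width: 0.0209
```

>>> jog_arm(
  increments=[0,1.3,0.3,0.9,0,0,0,0,2.7,0.5,1.7,0,0,0,0,4.1,0.8,2.4,0,0,0,0,5.6,1.1,3.0,0,0,0,0,7.1,1.4,3.5,0,0,0,0,8.6,1.7,3.9,0,0,0,0,10.2,2.0,4.2,0,0,0,0,11.8,2.3,4.3,0,0,0,0,13.4,2.6,4.3,0,0,0,0,15.0,2.9,4.2,0,0,0,0,16.2,3.1,4.1,0,0,0,0,16.2,3.1,4.1,0,0,0],
)

```text
time: 8.82
position: [0.6903, -0.0041, 0.2656]
ee_rot: [-0.002, -0.095, 0.995, -0.0]
wrist_force: [-0.1, -0.9, -0.8]
grip_width: 0.0001
```

```bash
python3 - <<'E'
from h import *
t=snap('side'); w=snap('wrist')
im=np.hstack([cv2.resize(t['color'][60:260,240:440],(400,400)),cv2.resize(w['color'],(400,400))])
cv2.imwrite('pics/m4.png',im[:,:,::-1])
for r in spot_point('side','lid_tongue')+spot_point('wrist','lid_tongue'): print(r['position'],r['confidence'])
E
```

```text
[368.3, 114.9] 0.68
[322.0, 65.6] 0.7
```

View pics/m4.png

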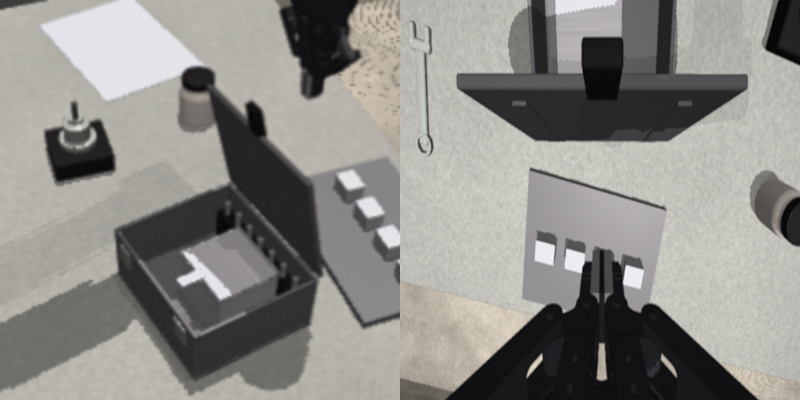

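```bash
cat >> h.py <<'E'
C=np.array([.560,-.028]);YAW=.19;EX=np.array([np.cos(YAW),np.sin(YAW)]);EY=np.array([-EX[1],EX[0]])
def W(x,y,z): return np.r_[C+x*EX+y*EY,z]
def tong(a,hx=.095,hz=.0955,r=.216,h=.006,y=0): return W(hx-r*np.cos(a)+h*np.sin(a),y,hz+r*np.sin(a)+h*np.cos(a))
E
python3 - <<'E'
from h import *
for i in range(3):
  for n in ('side','scene','wrist'):
    s=snap(n)
    for r in spot_point(n,'lid_tongue')[:1]:
        A=np.arange(0,2.2,.02); d=[np.hypot(*(proj(s,[tong(a)])[0]-r['position'])) for a in A]
        j=np.argmin(d); print(n,np.round(r['position'],1),round(r['confidence'],2),A[j].round(2),round(d[j],1))
print(sensors.observe()['time'])
E
```

```text
side [350.7 126. ] 0.81 1.14 2.1
scene [326.4 171.1] 0.56 0.92 1.6
side [308.7 197.8] 0.92 0.08 1.7
scene [312.8 183.2] 0.56 0.0 2.7
side [307.5 196.4] 0.84 0.1 0.3
scene [313.3 182.5] 0.57 0.0 2.0
9.9167
```

The lid slipped out near upright and fell shut again, because only the pad tips were holding it. I'll regrasp deeper and harder.

>>> jog_arm(
  increments=[0.8,-24.8,-4.7,-6,0,0,0,0.8,-24.8,-4.7,-6,0,0,0,0.8,-24.8,-4.7,-6,0,0,0,0.8,-24.8,-4.7,-6,0,0,0,0.8,-24.8,-4.7,-6,0,0,0,0.8,-24.8,-4.7,-6,0,0,0,0.8,-24.8,-4.7,-8,0,0,0,0.8,-24.8,-4.7,-11,0,0,0,0.8,-24.8,-4.7,-14,0,0,0,0.8,-24.8,-4.7,-17,0,0,0,0.8,-24.8,-4.7,-19,0,0,0,0.8,-24.8,-4.7,-19,0,0,0],
  squeeze=80,
)

```text
time: 10.92
position: [0.4383, -0.0516, 0.0736]
ee_rot: [-0.004, -0.095, 0.996, 0.0]
wrist_force: [-0.3, -0.8, -0.1]
grip_width: 0.0683
```

>>> jog_arm(
  increments=[0.8,0,0,-1.7,0,0,0,0.8,0,0,-3.2,0,0,0,0.8,0,0,-3.4,0,0,0,0,0,0,-3.4,0,0,0,0,0,0,-3.4,0,0,0,0,0,0,-3.4,0,0,0,0,0,0,-3.4,0,0,0,0,0,0,-3.4,0,0,0,0,0,0,-3.4,0,0,0],
)

```text
time: 11.67
position: [0.4419, -0.0513, 0.046]
ee_rot: [0.001, -0.095, 0.995, 0.0]
wrist_force: [-2.6, 1.8, 6.6]
grip_width: 0.022
```

```bash
python3 - <<'E'
from h import *
st(); s=snap('wrist'); save(s,'w5.png'); print(s['fx'])
E
```

```text
{'time': 11.6667, 'position': [0.4419, -0.0513, 0.046], 'ee_rot': [0.0011, -0.0948, 0.9955, 0.0001], 'wrist_force': [-2.6202, 1.7649, 6.5619], 'grip_width': 0.022, 'joint_positions': [0.3422, -0.371, -0.544, 0.0004, -1.3956, -1.7231]}
340.83737359969956
```

View pics/w5.png

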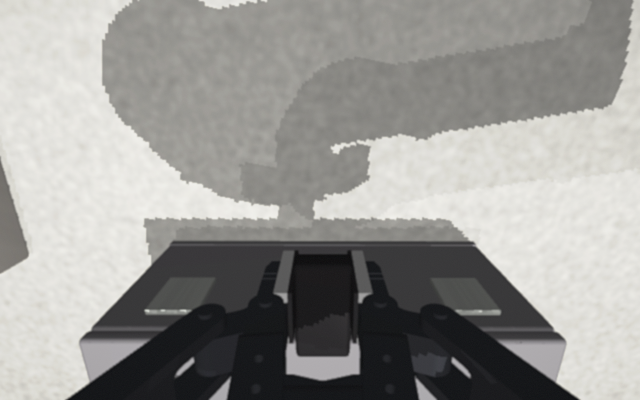

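The tongue now sits properly between the pads: tongue end at row 255, pad edges at columns 285 and 357. Repeating the arc.

>>> jog_arm(
  increments=[0,0.1,0,1.6,0,0,0,0,0.3,0.1,3.2,0,0,0,0,0.7,0.1,4.8,0,0,0,0,1.1,0.2,6.4,0,0,0,0,1.7,0.3,7.9,0,0,0,0,2.4,0.5,9.3,0,0,0,0,3.2,0.6,10.7,0,0,0,0,4.0,0.8,12.1,0,0,0,0,5.0,1.0,13.4,0,0,0,0,6.1,1.2,14.6,0,0,0,0,7.3,1.4,15.7,0,0,0,0,8.5,1.6,16.7,0,0,0],
  squeeze=80,
)

```text
time: 12.72
position: [0.5254, -0.0353, 0.2097]
ee_rot: [-0.002, -0.095, 0.996, 0.0]
wrist_force: [-0.5, 0.2, -6.6]
grip_width: 0.0223
```

>>> jog_arm(
  increments=[0,1.3,0.3,0.9,0,0,0,0,2.7,0.5,1.7,0,0,0,0,4.1,0.8,2.4,0,0,0,0,5.6,1.1,3.0,0,0,0,0,7.1,1.4,3.5,0,0,0,0,8.6,1.7,3.9,0,0,0],
)

```text
time: 13.22
position: [0.6113, -0.019, 0.2483]
ee_rot: [-0.003, -0.094, 0.996, -0.0]
wrist_force: [-4.1, -3.9, -2.7]
grip_width: 0.0224
```

>>> jog_arm(
  increments=[0,1.6,0.3,0.3,0,0,0,0,3.2,0.6,0.4,0,0,0,0,4.8,0.9,0.4,0,0,0,0,6.4,1.2,0.3,0,0,0,0,8.0,1.5,0.1,0,0,0,0,8.4,1.6,0,0,0,0,0,8.4,1.6,0,0,0,0],
)

```text
time: 13.8
position: [0.6958, -0.003, 0.2489]
ee_rot: [-0.002, -0.094, 0.996, -0.001]
wrist_force: [-4.2, -2.1, -3.4]
grip_width: 0.0222
```

```bash
cat > lid.py <<'E'
from h import *
st()
for n in ('side','scene','wrist'):
    s=snap(n)
    for r in spot_point(n,'lid_tongue')[:1]:
        A=np.arange(0,2.2,.02); d=[np.hypot(*(proj(s,[tong(a)])[0]-r['position'])) for a in A]
        j=np.argmin(d); print(n,np.round(r['position'],1),round(r['confidence'],2),A[j].round(2),round(d[j],1))
E
python3 lid.py
```

```text
{'time': 13.8, 'position': [0.6958, -0.003, 0.2489], 'ee_rot': [-0.0021, -0.0945, 0.9955, -0.0006], 'wrist_force': [-4.2111, -2.1447, -3.4215], 'grip_width': 0.0222, 'joint_positions': [0.2822, 0.3235, 0.5087, 0.0004, -1.7603, -1.6637]}
side [394.5 103.4] 0.7 1.72 3.0
scene [459.6 222.8] 0.48 2.18 84.2
wrist [320.4 266.5] 0.87 1.68 4.5
```

>>> jog_arm(
  increments=[0.7,0,0,0,0,0,0,0.7,0,0,0,0,0,0,0.7,0,0,0,0,0,0,0.7,0,0,0,0,0,0,0.7,0,0,2,0,0,0,0.7,0,0,4,0,0,0,0.7,-1,0,6,0,0,0,0.7,-2,0,8,0,0,0],
)

```text
time: 14.77
position: [0.6762, -0.0022, 0.3313]
ee_rot: [0.0, -0.095, 0.995, 0.0]
wrist_force: [0.0, -0.6, 0.0]
grip_width: 0.0597
```

>>> jog_arm(
  increments=[0.7,-4,-1,0,0,0,0,0.7,-8,-2,0,0,0,0,0.7,-12,-3,0,0,0,0,0.7,-16,-4,0,0,0,0,0.7,-20,-4.4,-4,0,0,0,0.7,-21.4,-4.4,-7,0,0,0,0.7,-21.4,-4.4,-7,0,0,0],
)

```text
time: 15.35
position: [0.4567, -0.0464, 0.2529]
ee_rot: [-0.004, -0.095, 0.995, 0.001]
wrist_force: [1.4, 1.0, -3.5]
grip_width: 0.0599
```

```bash
python3 lid.py; python3 - <<'E'
from h import *
s=snap('wrist'); save(s,'w6.png'); t=snap('side')
S={'wrist':s,'side':t}
for k,z in dict(flap_tongue=.089,flap_hinge=.0855,jaw_center=.0425).items():
  for n in S:
    for r in spot_point(n,k)[:2]:
        P=onz(S[n],r['position'],z); d=P[:2]-C; print(k,n,np.round(r['position'],1),round(r['confidence'],2),P.round(4),'case xy',(d@EX).round(4),(d@EY).round(4))
E
```

```text
{'time': 15.35, 'position': [0.4567, -0.0464, 0.2529], 'ee_rot': [-0.0043, -0.0953, 0.9954, 0.0008], 'wrist_force': [1.3958, 1.0156, -3.4694], 'grip_width': 0.0599, 'joint_positions': [0.3376, -0.3122, -0.1208, -0.0038, -1.7702, -1.7182]}
side [401.1 102.2] 0.79 1.8 3.1
scene [360.3 210.6] 0.58 1.78 2.0
flap_tongue wrist [304.4 206.1] 0.67 [ 0.5124 -0.0573  0.089 ] case xy -0.0523 -0.0198
flap_tongue wrist [556.  337.7] 0.32 [0.6267 0.2875 0.089 ] case xy 0.1251 0.2972
flap_tongue side [332.5 199.9] 0.61 [ 0.5095 -0.0561  0.089 ] case xy -0.0549 -0.018
flap_tongue side [443.5 293. ] 0.58 [ 0.6504 -0.397   0.089 ] case xy 0.0191 -0.3794
flap_hinge wrist [304.8 290.8] 0.8 [ 0.6216 -0.0378  0.0855] case xy 0.0587 -0.0212
flap_hinge side [368.6 185.7] 0.94 [ 0.6205 -0.038   0.0855] case xy 0.0575 -0.0212
flap_hinge side [405.  103.8] 0.17 [0.8802 0.2641 0.0855] case xy 0.3696 0.2264
```

View pics/w6.png

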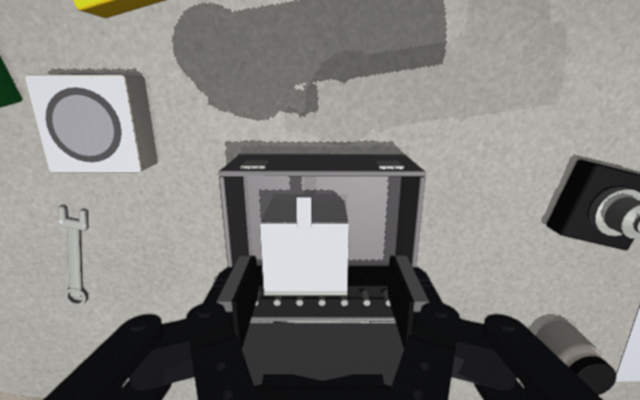

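The lid is on its stop (1.78–1.80). The flap tongue shows at wrist (304,206) and measures case x = -0.053, which matches, with y = -0.0205. Moving above it.

>>> jog_arm(
  increments=[0.6,5.2,-1.1,0,0,0,0,0.6,5.2,-1.1,-4,0,0,0,0.6,5.2,-1.1,-8,0,0,0,0.6,5.2,-1.1,-11,0,0,0,0.6,5.2,-1.1,-12,0,0,0,0.6,5.2,-1.1,-12,0,0,0,0.6,5.2,-1.1,-12,0,0,0],
  squeeze=60,
)

```text
time: 16.63
position: [0.5146, -0.0578, 0.1421]
ee_rot: [0.001, -0.095, 0.995, -0.0]
wrist_force: [0.6, -0.1, 2.4]
grip_width: 0.0516
```

```bash
python3 - <<'E'
from h import *
st(); s=snap('wrist')
for k,z in dict(flap_tongue=.089,flap_hinge=.0855).items():
    for r in spot_point('wrist',k)[:1]:
        P=onz(s,r['position'],z); d=P[:2]-C; print(k,np.round(r['position'],1),round(r['confidence'],2),P.round(4),'case xy',(d@EX).round(4),(d@EY).round(4))
print(W(-.053,-.0205,.089))
E
python3 arc.py .111 .0035 0 1.75 20 .19
```

```text
{'time': 16.6333, 'position': [0.5146, -0.0578, 0.1421], 'ee_rot': [0.0008, -0.0948, 0.9955, -0.0005], 'wrist_force': [0.5844, -0.0814, 2.433], 'grip_width': 0.0516, 'joint_positions': [0.2783, -0.1827, -0.2181, 0.0012, -1.534, -1.6592]}
flap_tongue [324.3 201.9] 0.71 [ 0.5133 -0.0568  0.089 ] case xy -0.0513 -0.0194
flap_hinge [322.9 324.2] 0.76 [ 0.6209 -0.0369  0.0855] case xy 0.0582 -0.0203
[ 0.51182538 -0.05814061  0.089     ]
0.0 [0.0, 0.0, 0.0]
0.09 [0.1, 0.0, 1.0]
0.18 [0.2, 0.0, 1.9]
0.26 [0.5, 0.1, 2.9]
0.35 [0.8, 0.1, 3.8]
0.44 [1.2, 0.2, 4.7]
0.52 [1.6, 0.3, 5.5]
0.61 [2.2, 0.4, 6.3]
0.7 [2.8, 0.5, 7.1]
0.79 [3.5, 0.7, 7.8]
0.88 [4.2, 0.8, 8.4]
0.96 [5.0, 1.0, 9.0]
1.05 [5.8, 1.1, 9.5]
1.14 [6.6, 1.3, 9.9]
1.22 [7.5, 1.4, 10.2]
1.31 [8.4, 1.6, 10.5]
1.4 [9.4, 1.8, 10.6]
1.49 [10.3, 2.0, 10.7]
1.58 [11.3, 2.2, 10.7]
1.66 [12.2, 2.4, 10.7]
1.75 [13.2, 2.5, 10.5]
```

>>> jog_arm(
  increments=[0.6,-0.2,0,-3,0,0,0,0.6,-0.2,0,-6,0,0,0,0.6,-0.2,0,-8,0,0,0,0.6,-0.2,0,-9.5,0,0,0,0.6,-0.2,0,-10.4,0,0,0,0.6,-0.2,0,-10.4,0,0,0,0,-0.2,0,-10.4,0,0,0,0,-0.2,0,-10.4,0,0,0,0,-0.2,0,-10.4,0,0,0,0,-0.2,0,-10.4,0,0,0,0,-0.2,0,-10.4,0,0,0,0,-0.2,0,-10.4,0,0,0],
)

```text
time: 17.78
position: [0.5133, -0.0579, 0.0382]
ee_rot: [0.001, -0.095, 0.995, -0.0]
wrist_force: [0.6, -3.1, 6.3]
grip_width: 0.0144
```

>>> jog_arm(
  increments=[0,0.1,0,1.0,0,0,0,0,0.2,0,1.9,0,0,0,0,0.5,0.1,2.9,0,0,0,0,0.8,0.1,3.8,0,0,0,0,1.2,0.2,4.7,0,0,0,0,1.6,0.3,5.5,0,0,0,0,2.2,0.4,6.3,0,0,0,0,2.8,0.5,7.1,0,0,0,0,3.5,0.7,7.8,0,0,0,0,4.2,0.8,8.4,0,0,0,0,5.0,1.0,9.0,0,0,0,0,5.8,1.1,9.5,0,0,0],
)

```text
time: 18.78
position: [0.5689, -0.0472, 0.1289]
ee_rot: [-0.003, -0.094, 0.996, -0.0]
wrist_force: [3.8, -3.3, -10.3]
grip_width: 0.0137
```

>>> jog_arm(
  increments=[0,0.8,0.2,0.4,0,0,0,0,1.7,0.3,0.7,0,0,0,0,2.6,0.5,1.0,0,0,0,0,3.6,0.7,1.1,0,0,0,0,4.5,0.9,1.2,0,0,0,0,5.5,1.1,1.2,0,0,0,0,6.4,1.2,1.2,0,0,0,0,6.9,1.3,1.1,0,0,0,0,6.9,1.3,1.1,0,0,0,0,6.9,1.3,1.1,0,0,0],
)

```text
time: 19.62
position: [0.6388, -0.0333, 0.1417]
ee_rot: [-0.001, -0.095, 0.995, 0.0]
wrist_force: [-0.9, 0.1, 0.2]
grip_width: -0.0002
```

```bash
cat > flap.py <<'E'
from h import *
st()
for n in ('side','scene','wrist'):
    s=snap(n)
    for k,kw in dict(flap_tongue=dict(hx=.058,hz=.0855,r=.111,h=.0035,y=-.0205),lid_tongue={}).items():
      for r in spot_point(n,k)[:2]:
        A=np.arange(0,2.2,.02); d=[np.hypot(*(proj(s,[tong(a,**kw)])[0]-r['position'])) for a in A]
        j=np.argmin(d); print(n,k,np.round(r['position'],1),round(r['confidence'],2),A[j].round(2),round(d[j],1))
E
python3 flap.py
```

```text
{'time': 19.6167, 'position': [0.6388, -0.0333, 0.1417], 'ee_rot': [-0.0005, -0.0948, 0.9955, 0.0002], 'wrist_force': [-0.917, 0.0573, 0.2018], 'grip_width': -0.0002, 'joint_positions': [0.2598, 0.1462, 0.1064, -0.0005, -1.532, -1.6407]}
side flap_tongue [368.6 156.8] 0.95 1.46 0.1
side flap_tongue [440.9 292.7] 0.15 0.0 141.6
side lid_tongue [403.5 102.9] 0.73 1.84 2.2
side lid_tongue [369.4 183.1] 0.65 0.78 52.3
scene flap_tongue [341.  209.2] 0.7 1.6 3.2
scene flap_tongue [331.6 221.8] 0.16 1.76 11.5
scene lid_tongue [363.1 212.2] 0.95 1.82 0.3
wrist flap_tongue [321.7 243.2] 0.91 1.52 2.1
wrist lid_tongue [320.9 176.7] 0.47 1.1 207.4
```

```bash
python3 flap.py | grep flap; python3 -c "from h import *; save(snap('wrist'),'w7.png')"
```

```text
side flap_tongue [370.8 156.5] 0.72 1.52 0.6
scene flap_tongue [339.2 215. ] 0.61 1.72 1.5
scene flap_tongue [362.2 210.8] 0.35 1.9 20.6
wrist flap_tongue [322.5 244.5] 0.95 1.54 1.6
```

View pics/w7.png

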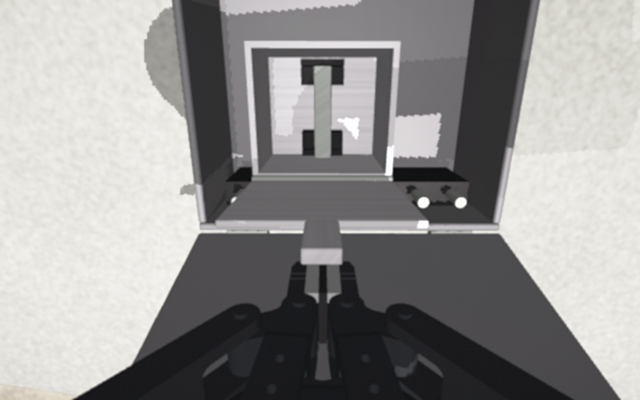

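Wrist view: the flap is near upright with its tongue at (322,243), in front of the shut fingers. The jaw plate shows at (323,112). I'll lift the fingers clear, then push the flap from the front if it hasn't dropped back.

>>> jog_arm(
  increments=[0,0,0,2,0,0,0,0,0,0,4,0,0,0,0,0,0,6,0,0,0,0,0,0,8,0,0,0,0,0,0,8,0,0,0,0,0,0,8,0,0,0],
)

```text
time: 21.07
position: [0.6397, -0.0334, 0.2238]
ee_rot: [0.001, -0.095, 0.995, 0.0]
wrist_force: [-0.3, 0.8, 0.2]
grip_width: 0.0001
```

```bash
python3 flap.py
```

```text
{'time': 21.0667, 'position': [0.6397, -0.0334, 0.2238], 'ee_rot': [0.0014, -0.0948, 0.9955, 0.0002], 'wrist_force': [-0.2566, 0.7507, 0.2248], 'grip_width': 0.0001, 'joint_positions': [0.2597, 0.1518, 0.2616, 0.0001, -1.6777, -1.6407]}
side flap_tongue [371.  155.7] 0.77 1.52 0.3
side lid_tongue [403.1 102.3] 0.63 1.84 2.8
scene flap_tongue [338.8 211.6] 0.88 1.62 0.3
scene flap_tongue [331.7 230.3] 0.3 1.98 15.5
scene lid_tongue [360.1 212.2] 0.77 1.8 2.9
wrist flap_tongue [320.5 190.8] 0.74 1.54 1.6
wrist flap_tongue [321.7 104.2] 0.42 1.06 1.6
```

>>> jog_arm(
  increments=[0,-4,-0.8,0,0,0,0,0,-7.9,-1.5,0,0,0,0,0,-7.9,-1.5,0,0,0,0,0,-7.9,-1.5,-3,0,0,0,0,-7.9,-1.5,-6,0,0,0,0,-7.9,-1.5,-8.5,0,0,0,0,-7.9,-1.5,-8.5,0,0,0],
)

```text
time: 22.1
position: [0.5571, -0.0482, 0.1312]
ee_rot: [-0.004, -0.095, 0.995, 0.001]
wrist_force: [0.3, 0.5, -1.1]
grip_width: 0.0004
```

>>> jog_arm(
  increments=[0,1.5,0.3,0,0,0,0,0,3,0.6,0,0,0,0,0,4,0.8,0,0,0,0,0,5,1,0,0,0,0,0,5.7,1.1,0,0,0,0,0,6.4,1.2,0,0,0,0,0,7.1,1.4,0,0,0,0,0,7.1,1.4,0,0,0,0,0,7.1,1.4,0,0,0,0,0,7.1,1.4,0,0,0,0],
)

```text
time: 22.93
position: [0.6309, -0.0346, 0.1374]
ee_rot: [-0.0, -0.095, 0.996, 0.0]
wrist_force: [0.4, -0.1, -0.4]
grip_width: -0.0
```

```bash
python3 flap.py
```

```text
{'time': 22.9333, 'position': [0.6309, -0.0346, 0.1374], 'ee_rot': [-0.0, -0.0947, 0.9955, 0.0], 'wrist_force': [0.3803, -0.1089, -0.3935], 'grip_width': -0.0, 'joint_positions': [0.2615, 0.1249, 0.0752, -0.0, -1.5211, -1.6425]}
side flap_tongue [381.8 153.7] 0.69 1.82 1.1
side lid_tongue [404.1 104.9] 0.61 1.84 0.6
scene flap_tongue [239.3 293.4] 0.45 0.0 121.8
scene lid_tongue [360.  211.4] 0.67 1.8 2.6
wrist flap_tongue [320.3 338. ] 0.62 1.92 1.1
```

The flap is back on its stop (about 1.9). Moving above the jaw plate.

>>> jog_arm(
  increments=[0,-3,-0.6,0,0,0,0,0.4,-5.9,-1.2,0,0,0,0,0.4,-5.9,-1.2,0,0,0,0,0.4,-5.9,-1.2,0,0,0,0,0.4,-5.9,-1.2,0,0,0,0,0.4,-5.9,-1.2,0,0,0,0,0.4,-5.9,-1.2,0,0,0],
)

```text
invalid input
```

```bash
python3 flap.py|grep -v lid; python3 - <<'E'
from h import *
s=snap('wrist'); save(s,'w8.png'); side=snap('side'); S={'wrist':s,'side':side}
for n in S:
  for r in spot_point(n,'jaw_center')[:2]:
    P=onz(S[n],r['position'],.0425); d=P[:2]-C; print(n,np.round(r['position'],1),round(r['confidence'],2),P.round(4),(d@EX).round(4),(d@EY).round(4))
  for r in silhouettes(n,'jaw_center')[:1]: 
    print(n,r['bbox'])
    if n=='wrist':
        l,t,w,h=r['bbox']; m=r['region']
        for row in np.linspace(t+2,t+h-2,6).astype(int):
            c=np.where(m[row])[0]; P=onz(s,[c.mean(),row],.075); d=P[:2]-C; print(row,c.min(),c.max(),(d@EX).round(4),(d@EY).round(4))
print(W(.0125,-.0205,.0425))
E
```

```text
{'time': 23.3833, 'position': [0.631, -0.0345, 0.1373], 'ee_rot': [0.0, -0.0947, 0.9955, 0.0001], 'wrist_force': [0.0254, -0.6252, -1.0591], 'grip_width': -0.0002, 'joint_positions': [0.2615, 0.1251, 0.0752, -0.0001, -1.5208, -1.6425]}
side flap_tongue [383.2 153.2] 0.57 1.88 0.8
wrist flap_tongue [322.7 339.7] 0.8 1.92 2.0
wrist [322.4 118.9] 0.77 [ 0.5757 -0.0453  0.0425] 0.0122 -0.0199
wrist [139.3, 244.1, 463.3, 155.9]
246 198 497 0.1072 0.026
276 182 520 0.1341 0.0337
306 168 541 0.1628 0.0232
337 153 563 0.1944 0.0871
367 209 584 0.2272 0.1278
398 573 605 0.2634 0.229
side [355.6 203.4] 0.63 [ 0.5789 -0.0517  0.0425] 0.0141 -0.0268
side [346.0, 189.3, 18.1, 16.9]
[ 0.57614666 -0.04577035  0.0425    ]
```

The move was refused, though the position of the jaw plate is confirmed. Resending.

>>> jog_arm(
  increments=[0.4,-3,-0.6,0,0,0,0,0.4,-5.9,-1.1,0,0,0,0,0.4,-5.9,-1.1,0,0,0,0,0.4,-5.9,-1.1,0,0,0,0,0.4,-5.9,-1.1,0,0,0,0,0.4,-5.9,-1.1,0,0,0,0],
)

```text
time: 24.63
position: [0.5726, -0.0453, 0.1374]
ee_rot: [0.0, -0.095, 0.995, 0.0]
wrist_force: [-0.8, -0.4, 0.7]
grip_width: 0.0339
```

```bash
python3 - <<'E'
from h import *
st(); s=snap('wrist')
for r in spot_point('wrist','jaw_center')[:2]:
    P=onz(s,r['position'],.0425); d=P[:2]-C; print(np.round(r['position'],1),round(r['confidence'],2),P.round(4),(d@EX).round(4),(d@EY).round(4))
g=cv2.resize(s['color'][120:400,160:480],(800,560)[0:2] if 0 else (640,560)); cv2.imwrite('pics/w9.png',g[:,:,::-1])
E
```

```text
{'time': 24.6333, 'position': [0.5726, -0.0453, 0.1374], 'ee_rot': [0.0001, -0.0948, 0.9955, 0.0001], 'wrist_force': [-0.8218, -0.4138, 0.6834], 'grip_width': 0.0339, 'joint_positions': [0.2701, -0.0272, -0.0825, -0.0001, -1.5152, -1.651]}
```

>>> jog_arm(
  increments=[0.4,0,-0.1,-3,0,0,0,0.4,0,-0.1,-5,0,0,0,0.4,0,-0.1,-7,0,0,0,0.4,0,-0.1,-8.5,0,0,0,0.4,0,-0.1,-10,0,0,0,0.4,0,-0.1,-11,0,0,0,0.4,0,-0.1,-11,0,0,0],
)

```text
time: 25.32
position: [0.5707, -0.0465, 0.0243]
ee_rot: [-0.002, -0.095, 0.996, 0.0]
wrist_force: [-0.4, 1.4, -1.0]
grip_width: 0.0343
```

>>> jog_arm(
  increments=[0.4,0,0,-0.8,0,0,0,0.4,0,0,-1.6,0,0,0,0.4,0,0,-2.3,0,0,0,0.4,0,0,-2.3,0,0,0],
)

```text
time: 25.65
position: [0.5712, -0.0465, 0.0026]
ee_rot: [-0.001, -0.095, 0.996, 0.0]
wrist_force: [-1.4, 0.1, -0.8]
grip_width: 0.0342
```

No contact even 7 mm below the well floor by the nominal TCP, so the tips really are well behind it. Closing on the plate.

>>> jog_arm(
  increments=[0,0,0,0,0,0,0,0,0,0,0,0,0,0,0,0,0,0,0,0,0,0,0,0,0,0,0,0,0,0,0,0,0,0,0],
  squeeze=90,
)

```text
time: 26.07
position: [0.5724, -0.0465, 0.0049]
ee_rot: [0.0, -0.095, 0.995, 0.0]
wrist_force: [-0.2, 0.1, 2.6]
grip_width: 0.0105
```

```bash
python3 - <<'E'
from h import *
st(); s=snap('wrist'); cv2.imwrite('pics/w10.png',cv2.resize(s['color'],(640,400))[:,:,::-1])
E
```

```text
{'time': 26.0667, 'position': [0.5724, -0.0465, 0.0049], 'ee_rot': [0.0004, -0.0948, 0.9955, 0.0], 'wrist_force': [-0.2076, 0.0769, 2.6421], 'grip_width': 0.0105, 'joint_positions': [0.2683, 0.0313, -0.2687, 0.0001, -1.27, -1.6493]}
```

>>> jog_arm(
  increments=[0,0,0,0.4,0,0,0,0,0,0,0.9,0,0,0,0,0,0,1.5,0,0,0,0,0,0,2.3,0,0,0,0,0,0,3.2,0,0,0,0,0,0,4.3,0,0,0,0,0,0,5.5,0,0,0,0,0,0,7,0,0,0,0,0,0,9,0,0,0,0,0,0,11,0,0,0,0,0,0,13,0,0,0,0,0,0,14,0,0,0],
)

```text
time: 27.12
position: [0.5733, -0.0467, 0.1487]
ee_rot: [0.002, -0.095, 0.995, -0.0]
wrist_force: [0.3, -0.7, -4.0]
grip_width: 0.011
```

```bash
cat > jaw.py <<'E'
from h import *
from scipy.optimize import minimize
o=st(); S={n:snap(n) for n in ('scene','side')}
V=[]
for n in S:
    for r in spot_point(n,'jaw_center')[:2]: print(n,'pt',np.round(r['position'],1),round(r['confidence'],2))
    for r in silhouettes(n,'jaw_center')[:2]:
        print(n,'sil',np.round(r['bbox'],1),round(r['confidence'],2)); V.append((n,r))
    g=o['position']; print(' expected centre px',proj(S[n],[[g[0],g[1],g[2]+.038]]).round(1).tolist())
    for r in spot_point(n,'flap_tongue')[:1]: print(n,'flap',np.round(r['position'],1))
E
python3 jaw.py
```

```text
{'time': 27.1167, 'position': [0.5733, -0.0467, 0.1487], 'ee_rot': [0.0025, -0.0948, 0.9955, -0.0002], 'wrist_force': [0.2578, -0.7334, -4.0383], 'grip_width': 0.011, 'joint_positions': [0.2683, -0.0313, -0.0665, 0.0012, -1.5308, -1.6493]}
scene sil [327.  192.7  11.3  24.5] 0.68
scene sil [218.9 202.4  42.1  44.9] 0.65
 expected centre px [[328.3, 198.8]]
side pt [356.8 165. ] 0.87
side sil [348.2 154.8  21.   20.9] 0.77
 expected centre px [[355.3, 165.3]]
side flap [385.7 154.8]
```

Plate held at 11 mm with about 4 N of weight. Carrying it to the window.

>>> jog_arm(
  increments=[0,0,0,1.5,0,0,0,0,-0.5,-1,3,0,0,0,0,-1.5,-3.5,3,0,0,0,0,-2.5,-6.5,3,0,0,0,0,-4,-10,3,0,0,0,0,-5.5,-13.5,3,0,0,0,0,-7,-17,3,0,0,0,0,-8.2,-20.5,3,0,0,0,0,-9.3,-24,3,0,0,0,0,-10,-26.5,3,0,0,0,0,-10.5,-27.5,3,0,0,0,0,-10.6,-27.9,3,0,0,0],
)

```text
time: 28.52
position: [0.4647, -0.3271, 0.1734]
ee_rot: [-0.001, -0.093, 0.996, 0.0]
wrist_force: [0.2, 0.8, -4.2]
grip_width: 0.0106
```

```bash
python3 jaw.py
```

```text
{'time': 28.5167, 'position': [0.4647, -0.3271, 0.1734], 'ee_rot': [-0.0009, -0.0934, 0.9956, 0.0003], 'wrist_force': [0.2113, 0.8059, -4.1989], 'grip_width': 0.0106, 'joint_positions': [-0.2602, -0.0436, -0.0332, 0.0001, -1.583, -1.1235]}
scene pt [226.7 193.3] 0.64
scene sil [225.9 179.1  11.   30.3] 0.57
 expected centre px [[226.5, 192.4]]
side pt [359.7 261.4] 0.62
side sil [346.  254.9  22.8  20.3] 0.81
 expected centre px [[357.1, 262.3]]
side flap [443.5 290.4]
```

>>> jog_arm(
  increments=[0,0.1,0.1,-1.5,0,0,0,0,0.1,0.1,-3,0,0,0,0,0.1,0.1,-4.5,0,0,0,0,0.1,0.1,-5.7,0,0,0,0,0.1,0.1,-6.5,0,0,0,0,0.1,0.1,-6.8,0,0,0,0,0.1,0.1,-6.8,0,0,0,0,0.1,0.1,-6.8,0,0,0,0,0.1,0.1,-6.8,0,0,0],
)

```text
time: 29.67
position: [0.4676, -0.3248, 0.1075]
ee_rot: [0.001, -0.095, 0.995, -0.0]
wrist_force: [-0.1, 0.1, -4.5]
grip_width: 0.0106
```

```bash
python3 jaw.py; python3 flap.py|tail -6; python3 - <<'E'
from h import *
from fit import box
S={n:snap(n) for n in ('scene','side')}; g=S['side']['obs']['position']
# fit plate centre (x,y,z) at known yaw and the silhouettes of both cameras
from scipy.optimize import minimize
def ren(s,p):
    B=box(.064,.012,-.0325,.0325); Wp=np.c_[B[:,:2]@np.array([EX,EY]),B[:,2]]+p
    m=np.zeros((1600,2560),np.uint8); h=cv2.convexHull((proj(s,Wp)*4).astype(np.float32)); cv2.fillConvexPoly(m,np.round(h).astype(np.int32),1); return m
for n in S:
    r=silhouettes(n,'jaw_center')[0]; u=proj(S[n],ren and [np.r_[g[:2]+.0036*EX,g[2]+.038]]); print(n,r['bbox'],u)
    m=ren(S[n],np.r_[g[:2]+.0036*EX,g[2]+.038]); y,x=np.where(m); print(' predicted bbox incl. gripped part',[x.min()/4,y.min()/4,(x.max()-x.min())/4,(y.max()-y.min())/4])
    for q in spot_point(n,'window')[:4]: print(' window',onz(S[n],q['position'],.051).round(4),round(q['confidence'],2))
t=S['side']['color'][220:330,300:420]; c=S['scene']['color'][150:260,180:300]
cv2.imwrite('pics/f.png',np.hstack([cv2.resize(t,(400,367),interpolation=2),cv2.resize(c,(400,367),interpolation=2)])[:,:,::-1])
E
```

```text
{'time': 29.6667, 'position': [0.4676, -0.3248, 0.1075], 'ee_rot': [0.0007, -0.0948, 0.9955, -0.0005], 'wrist_force': [-0.1406, 0.0793, -4.5192], 'grip_width': 0.0106, 'joint_positions': [-0.2544, -0.0361, -0.1458, 0.0004, -1.4594, -1.1266]}
scene pt [232.3 206.6] 0.52
scene sil [322.5 193.4  70.9  54.7] 0.68
scene sil [231.1 196.8   9.1  25.7] 0.67
 expected centre px [[231.1, 204.5]]
side pt [359.8 276.1] 0.48
side sil [346.9 274.   16.4  15.4] 0.7
 expected centre px [[356.5, 277.7]]
{'time': 30.0667, 'position': [0.4671, -0.3245, 0.1064], 'ee_rot': [0.0, -0.0948, 0.9955, 0.0], 'wrist_force': [0.0791, 0.3313, -4.1975], 'grip_width': 0.0105, 'joint_positions': [-0.2545, -0.0356, -0.1472, -0.0001, -1.4592, -1.1265]}
side lid_tongue [402.7 101.9] 0.92 1.84 3.3
scene [227.2, 195.6, 15.3, 22.6] [[231.70348492 205.43436528]]
 predicted bbox incl. gripped part [np.float64(223.75), np.float64(191.25), np.float64(15.75), np.float64(28.0)]
 window [ 0.4547 -0.4954  0.051 ] 0.96
 window [ 0.4816 -0.3209  0.051 ] 0.62
 window [ 0.2851 -0.305   0.051 ] 0.52
side [344.9, 272.0, 15.9, 16.9] [[357.59332153 277.22497089]]
 predicted bbox incl. gripped part [np.float64(343.0), np.float64(260.5), np.float64(29.75), np.float64(33.0)]
 window [ 0.2852 -0.2965  0.051 ] 0.8
 window [ 0.4489 -0.497   0.051 ] 0.67
 window [ 0.4684 -0.3286  0.051 ] 0.58
 window [0.4462 0.2591 0.051 ] 0.29
```

View pics/f.png

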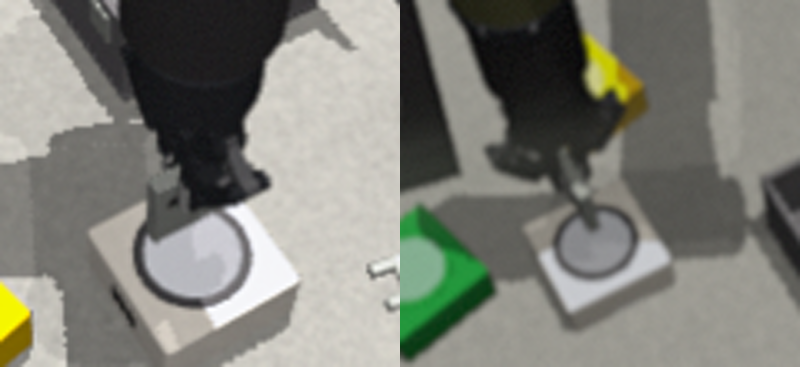

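The view shows the plate over the window: lower corners at side (345.6,291.4) and scene (238.8,217.5). I'll compare those with predictions and confirm the flap.

```bash
python3 - <<'E'
from h import *
S={n:snap(n) for n in ('scene','side')}; g=np.array(S['side']['obs']['position']); c=g[:2]+.0036*EX; print(c)
for z in (.105,.112,.119):
    for n in S: print(z,n,proj(S[n],[np.r_[c+a*.032*EX+b*.006*EY,z] for a in(-1,1) for b in(-1,1)]).round(1).tolist())
for n in S:
  for r in silhouettes(n,'flap')[:2]: print(n,np.round(r['bbox']),r['confidence'])
  F=[W(.058-x*np.cos(1.9),-.0205+y,.0855+x*np.sin(1.9)) for x in(0,.091) for y in(-.05,.05)]; print(n,'open flap corners',proj(S[n],F).round(0).tolist())
st()
E
```

```text
[ 0.4706305  -0.32378313]
0.105 scene [[227.7, 205.2], [231.2, 203.6], [236.4, 220.4], [239.9, 218.7]]
0.105 side [[345.8, 295.0], [342.9, 290.7], [370.4, 281.9], [367.4, 277.8]]
0.112 scene [[227.3, 204.1], [230.8, 202.4], [236.0, 219.3], [239.5, 217.6]]
0.112 side [[345.9, 293.5], [343.0, 289.2], [370.6, 280.3], [367.6, 276.2]]
0.119 scene [[227.0, 202.9], [230.4, 201.2], [235.7, 218.2], [239.2, 216.5]]
0.119 side [[345.9, 291.9], [343.0, 287.6], [370.8, 278.7], [367.8, 274.6]]
scene open flap corners [[322.0, 235.0], [350.0, 220.0], [327.0, 229.0], [356.0, 213.0]]
side open flap corners [[379.0, 197.0], [359.0, 174.0], [392.0, 170.0], [369.0, 148.0]]
{'time': 31.0167, 'position': [0.4671, -0.3245, 0.1063], 'ee_rot': [-0.0, -0.0947, 0.9955, 0.0], 'wrist_force': [-0.0973, 0.2277, -5.1681], 'grip_width': 0.0106, 'joint_positions': [-0.2544, -0.0356, -0.1473, -0.0001, -1.4592, -1.1266]}
```

>>> jog_arm(
  increments=[0,0,0,-0.3,0,0,0,0,0,0,-0.3,0,0,0,0,0,0,-0.3,0,0,0,0,0,0,-0.3,0,0,0,0,0,0,-0.3,0,0,0,0,0,0,-0.3,0,0,0],
)

```text
time: 31.52
position: [0.4671, -0.3245, 0.1033]
ee_rot: [0.0, -0.095, 0.996, 0.0]
wrist_force: [0.5, 0.1, -3.6]
grip_width: 0.0108
```

```bash
python3 - <<'E'
from h import *
S={}
for n in ('side','scene','wrist'):
    S[n]=s=snap(n)
    for k in ('flap_tongue','flap_hinge','lid_tongue'):
        for r in spot_point(n,k)[:3]: print(n,k,np.round(r['position'],1),round(r['confidence'],2))
    for r in silhouettes(n,'flap_hinge')[:3]: print(n,'sil',np.round(r['bbox']),round(r['confidence'],2))
    for a in (0,1.9): print('  tongue at',a,proj(s,[tong(a,hx=.058,hz=.0855,r=.111,h=.0035,y=-.0205)]).round(0).tolist())
    # brightness inside the well mouth (closed flap: bright metal plane) and of the standing flap
    for nm,P in dict(closedflap=[W(.02,-.0205+y,.089) for y in(-.03,-.015,.0,.015,.03)],openflap=[W(.058+.02,-.0205+y,.0855+.05) for y in(-.03,0,.03)]).items():
        u=proj(s,P).astype(int); print('  ',nm,[s['color'][v,c].tolist() for c,v in u if 0<=c<640 and 0<=v<400])
st()
E
```

```text
side lid_tongue [403.9 101.3] 0.79
  tongue at 0 [[334.0, 200.0]]
  tongue at 1.9 [[384.0, 152.0]]
   closedflap [[56, 55, 36], [54, 54, 34], [54, 54, 34], [54, 53, 34], [52, 51, 34]]
   openflap [[51, 50, 31], [53, 53, 32], [54, 53, 34]]
scene lid_tongue [358.9 212.9] 0.61
  tongue at 0 [[318.0, 201.0]]
  tongue at 1.9 [[344.0, 220.0]]
   closedflap [[19, 18, 19], [84, 83, 84], [112, 113, 115], [127, 125, 124], [61, 59, 60]]
   openflap [[145, 143, 144], [135, 132, 132], [146, 144, 145]]
  tongue at 0 [[681.0, 348.0]]
  tongue at 1.9 [[770.0, 693.0]]
   closedflap []
   openflap []
{'time': 32.2667, 'position': [0.4671, -0.3245, 0.1033], 'ee_rot': [-0.0, -0.0947, 0.9955, 0.0], 'wrist_force': [0.0296, -0.2426, -4.0097], 'grip_width': 0.0107, 'joint_positions': [-0.2544, -0.0347, -0.1519, -0.0, -1.4536, -1.1266]}
```

```bash
python3 -c "
from h import *
print(sign_off()); st()"
```

```text
the job is handed in; nothing more can be done
None
the job is handed in; nothing more can be done
```

The job is handed in: the lid and flap are open on their stops, and the jaw plate is held upright and still over the white box's window. It was signed off at about 32 s of the 64 s allowed.

**Problems on the way**
- The finger tips sit roughly 4 cm behind the stated TCP, so the first lid grasp closed on nothing. On the second try only the tips held, and the lid slipped near upright and fell shut. A deeper grasp opened it fully.
- The flap tongue also slipped out near upright and the flap stayed balanced there. I pushed it back onto its stop with shut fingers.
- One move call was refused as "invalid input" and went through when resent slightly changed.

**Last checks**
- **Grip:** steady at 10.7 mm on the 12 mm plate. The fingers also read 1.5–2 mm low on the lid and flap tongues. The wrist carries about 4 N.
- **Plate over window:** plate centre is about (0.471, -0.324), worked out from the arm's pose. That is within about 1 mm of the window's position measured before the move. Window readings taken with the plate overhead disagree by up to 11 mm and 5 mm, because the plate partly hid the glass.
- **Height:** lower edge is about 5.8–6.5 cm above the glass. The grasp geometry and the side view disagree by a few millimetres.
- **Lid:** 1.8 in both fixed cameras.
- **Flap:** about 1.9 when last measured, just before the plate was gripped, and its tongue was still in the open position after the plate was lifted out. At the end the arm blocked the side view and the network did not detect the flap in any camera. Only the scene picture's brightness pattern suggests it is still open.
- **Holder, jar and wrench:** never approached, but I did not measure them again at the end.

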